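Raise, square and clamp a slumped row of spray plates

ROBOT

A 6-joint arm with a two-finger parallel gripper is mounted at the origin on a cart in front of the work surface, level with it; the furniture and walls round the work are solid. World frame = base frame: x ahead of the robot, y to its left, z up, the work surface at z = 0. Lengths are in mm, angles in rad, forces in N, time in s.
With the tool pointing down it reaches from about 325 to 900 mm from the base axis. Payload 3.5 kg.
Tool frame: the origin (TCP) lies between the finger pads; the fingertips stand 19 mm ahead of it and the grasp point (between the pads) is the TCP; z points along the fingers, y is the line along which they close (so a half turn about z gives the same grasp; the last joint's range is limited). The gripper opens to 85 mm and grips with 20 to 120 N. Pads are 22 mm wide; open, the fingers measure 114 mm over their backs; the gripper's body (76 mm by 85 mm) begins 54 mm behind the grasp point. The pads swing forward as they close: fully open they stand 13 mm farther back than shut.
Start: joints at [-1.451, 0.276, -0.026, 1.268, 0, 1.467], TCP at [138.089, -609.552, 250.313] pointing down, gripper open.
Joint ranges: [-3.12, 3.12], [-0.85, 1.88], [-1.08, 1.24], [-1.95, 2.15], [-1.57, 1.53], [-3.14, 3.14]. Speed limits (rad/s): [2.57, 2.57, 3.14, 3.14, 3.14, 3.14].

INTERFACE

Orientations are given as a rotation vector (axis times angle).
In Python, from plant import r gives the robot as it stands. The module is installed in compiled form; this text tells all that it offers.
- The arm moves only by the shell command python3 -m inch 'ROWS' [FORCE]. ROWS is JSON, a list of rows, each a list of 3 entries, a list of its own where there are three numbers: the shift along the tool's x, y, z in mm, then the turn about the tool's z in degrees, then the closure, from 0 (fully open) to 1 (shut). A call has 1 to 5 rows; each row is the pose to reach, as a shift and turn from the pose commanded when the call began, along the tool's axes at that moment; what a row does not reach only later rows make up. A row lasts 1/8 s, in which the tool goes at most 62.5 mm and 10.7 degrees, less where a joint would pass 70% of its speed; a pose out of reach is approached as far as the arm can. A call with a gripper value outside its range is refused whole. The fingers move at their own pace and stop on an object; FORCE is the grip in N (left out, the last holds). Time passes only in rows, so rows that repeat a pose let the fingers close. It gives the time, the measured TCP pose, the force, the opening and the grip force at its end, in the units of the state.
- r.sense(): the state, without advancing time (a new reading comes with each control period).
- r.read_camera(name): name is "scene" or "side" or "wrist"; returns a dict with "img" (420x560x3 uint8, blue, green, red), "intrinsics" (3x3 intrinsics, pixels), "view" (4x4, takes a point from world to camera coordinates); the wrist camera has in their place "tool_from_camera" (4x4, takes a point from camera to tool coordinates, whose origin is the TCP and whose axes are the flange's). Camera axes: x right, y down, z forward; pixel columns grow to the right and rows downward; lengths in mm; the calibration is good to about 2 mm. A picture is of the moment at which its call begins: read the wrist's pose just before it. There is no depth.
- r.job_done(): hands the job in; it is judged then, once.
The state is a dict: "clock": time; "joints": joint angles; "qd": joint speeds; "tau": joint torques, N m; "eef_pos": TCP position; "ee_rot": TCP orientation; "wrist_force": force on the tool from outside, world axes, zero at the start; "moment": the same for the moment, N m; "width": finger opening in mm; "grasp_force": force on a finger pad.
Only numpy, scipy, OpenCV 4.12 (cv2) and the standard library are available. Lean on these libraries where they do the work, as an engineer would, in place of code of your own. Each camera call takes 0.05 s, during which the arm holds its last target. There are 200 camera calls.

TASK

The spray plates in the rack have slumped over onto the sliding follower. Get the whole row standing upright and tight against the backstop, with every plate's edge flush against the fence along the rack's far side, and leave the follower pushed up so that its sprung pad is pressed in half-way or more and keeps the pack clamped. The plates are polished, so never press them hard, and leave the things lying around the rack where they are.

Things in the scene. Friction and masses are not known exactly. Their poses are not given: they have to be found in the camera images.
- rack: Fixed aluminium rack, base 150 (x) by 250 mm (y), its top 16 mm above the bench. Origin on the bench under the rack's middle. y runs along the row; x points to the far side, away from the robot. The plates stand on two white runners, tops 22 mm above the bench. The near side (-x) and the +y end are open: besides the follower nothing there is higher than the runners.
- backstop_face (a point): Point on the face of the backstop, an upright wall across the rack's -y end (rack x -40 to +64 mm, top 92 mm above the bench). The point is at rack x 0, y -95 mm, 22 mm above the bench. Axes as the rack's; the face looks to +y.
- fence_face (a point): Point on the face of the fence, an upright strip along the rack's far side (rack y -103 to +67 mm, top 66 mm above the bench). The point is at rack x +60 mm, y -45 mm, 22 mm above the bench. Axes as the rack's; the face looks to -x.
- plate_1_center (a point): Centre of spray plate 1, nearest the backstop: polished, 120 mm wide (x), 12 thick (y), 80 high (z), 0.08 to 0.15 kg, friction about 0.6, nozzle dots on one face. All four are alike. Starts leaning 35 deg towards rack +y, 4 to 24 mm out to the near side. Done: axes parallel to the rack's, at rack x 0, 62 mm above the bench.
- plate_2_center (a point): Centre of spray plate 2, counted from the backstop: polished, 120 mm wide (x), 12 thick (y), 80 high (z), 0.08 to 0.15 kg, friction about 0.6, nozzle dots on one face. All four are alike. Starts leaning 35 deg towards rack +y, 4 to 24 mm out to the near side. Done: axes parallel to the rack's, at rack x 0, 62 mm above the bench.
- plate_3_center (a point): Centre of spray plate 3, counted from the backstop: polished, 120 mm wide (x), 12 thick (y), 80 high (z), 0.08 to 0.15 kg, friction about 0.6, nozzle dots on one face. All four are alike. Starts leaning 35 deg towards rack +y, 4 to 24 mm out to the near side. Done: axes parallel to the rack's, at rack x 0, 62 mm above the bench.
- plate_4_center (a point): Centre of spray plate 4, leaning on the pad: polished, 120 mm wide (x), 12 thick (y), 80 high (z), 0.08 to 0.15 kg, friction about 0.6, nozzle dots on one face. All four are alike. Starts leaning 35 deg towards rack +y, 4 to 24 mm out to the near side. Done: axes parallel to the rack's, at rack x 0, 62 mm above the bench.
- follower (a joint): Travel of the follower towards the backstop (rack -y), m: 0 as found, about 0.0595 with the plates tight and the pad half in. Braked carriage, upright 90 mm wide, top 78 mm above the bench, black pad in front, push knob behind. Moving it takes about 8 N against its brake, plus what plates and pad give; it stays where it is left.
- pad (a joint): How far the follower's sprung pad is pressed in, m: 0 out, 0.006 fully in (solid). The pad is 100 mm wide, from 24 to 78 mm above the bench; its spring pushes with 2.5 N at first and 0.5 N more for each mm, 5.5 N at 6 mm. The plates bear a press of up to 30 N against pad, backstop or fence.
- tape_roll: Roll of black adhesive tape, 55 mm across, 19 mm high, lying on the belt near the rack. Leave it alone. Origin at its underside.
- brush: Purple scrubbing brush, 86 mm long, 30 mm wide, 55 mm high. Leave it alone. Origin at its underside.
- screwdriver: Screwdriver with a red and black handle lying on the front board, 182 mm long, 31 mm high. Leave it alone. Origin at its underside.
- push_knob (a point): Centre of the flat back face of the follower's black push knob (32 mm diameter, axis along rack y, 58 mm above the bench), which looks to rack +y. Push it towards rack -y. With the pad out it lies 44 mm behind the pad's face. Nothing of the follower reaches farther back.
- pad_face (a point): Middle of the pad's face towards the plates, at mid-width of the rack, 50 mm above the bench. Axes as the rack's; it moves with the pad. With the four plates upright and tight it is 48 mm from the backstop's face (rack y = -47 mm).
There are look-alikes about, which are no part of the job. What is shaped like the part that bears plate_1_center but orange is not meant.

How it is judged:
By the outcome, as a careful person would: the job done as asked, in the order asked, and still so for the second after the job is handed in, with the robot touching nothing.
It also fails if it takes over 72 s, if anything falls off the work surface, if the arm or the gripper's body presses on something with over 40 N, if the wrist force passes 120 N, or if a joint passes its speed limit or range.

## Working session

There is one attempt and no reset: what is moved stays moved. The work goes in short steps, Python scripts to look and compute and a shell command to move; the robot and the scene stay as the last step left them, time stands still between calls to the robot, and variables do not carry over. Pictures are saved under pics/ and viewed, at most 10 in all, crops included, and the job is handed in when it is done.

```bash
mkdir -p pics; python3 - <<'E'
from plant import r
import cv2,numpy as np
np.set_printoptions(precision=4,suppress=True)
s=r.sense()
print({k:s[k] for k in ("clock","eef_pos","ee_rot","wrist_force","width")})
for n in ("scene","side"):
    c=r.read_camera(n); cv2.imwrite(f"pics/{n}0.png",cv2.resize(c["img"],(800,600),interpolation=cv2.INTER_CUBIC)); np.savez(f"{n}.npz",K=c["intrinsics"],V=c["view"],img=c["img"])
    print(c["intrinsics"],c["view"])
E
```

```text
{'clock': 0.0, 'eef_pos': array([ 137.9971, -608.8349,  249.1567]), 'ee_rot': array([-3.1199, -0.3489,  0.    ]), 'wrist_force': array([ 0.2602, -0.0007, -0.4814]), 'width': 85.32377915786539}
[[505.9788   0.     277.6065]
 [  0.     505.9788 215.3373]
 [  0.       0.       1.    ]] [[  -0.6279   -0.7781    0.017   386.7717]
 [  -0.584     0.4566   -0.6711  372.5774]
 [   0.5145   -0.4313   -0.7411 1073.7267]
 [   0.        0.        0.        1.    ]]
[[508.9419   0.     275.376 ]
 [  0.     508.9419 202.7226]
 [  0.       0.       1.    ]] [[   0.9942   -0.1072   -0.0032 -571.8444]
 [  -0.0481   -0.4187   -0.9069   84.2369]
 [   0.0958    0.9018   -0.4214 1652.5534]
 [   0.        0.        0.        1.    ]]
```

View pics/scene0.png

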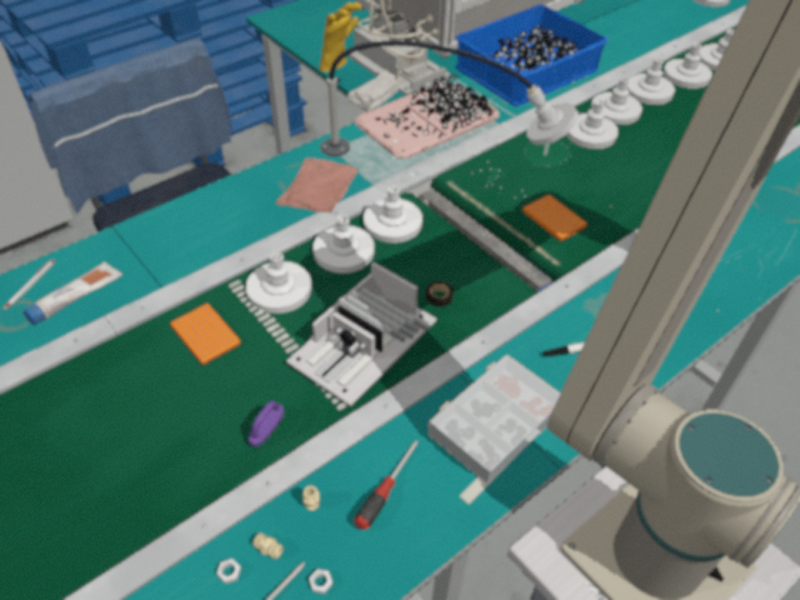

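View pics/side0.png

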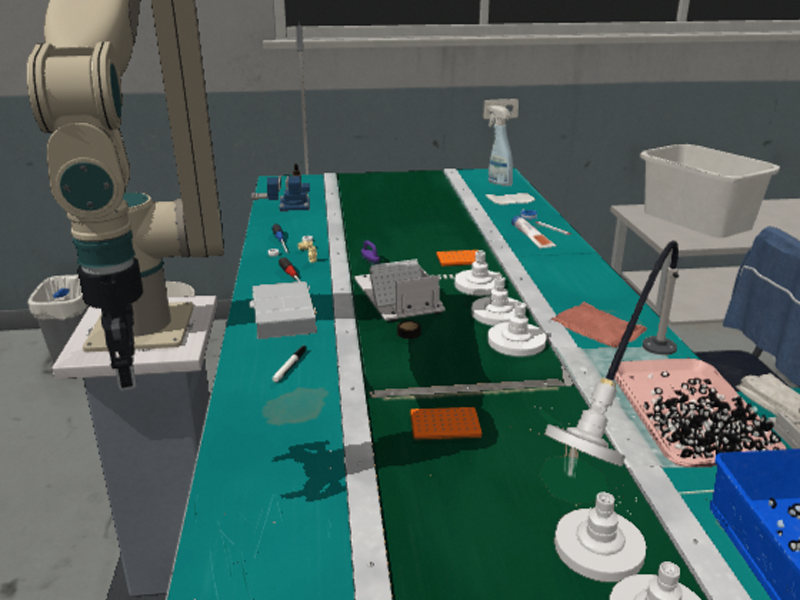

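The scene view shows the rack at (360,335): backstop at (395,285), grey plates at (380,315), and the follower's knob at (348,338). The orange look-alike plates lie at (205,332) and (553,217). The tape is at (440,292), the brush at (265,423) and the screwdriver at (385,490). The grey plates in the rack are the ones to work on, so I'll check them in enlarged crops.

```bash
python3 - <<'E'
import cv2,numpy as np
a=np.load("scene.npz")["img"]
cv2.imwrite("pics/sc1.png",cv2.resize(a[175:290,190:320],None,fx=5,fy=5,interpolation=cv2.INTER_CUBIC))
a=np.load("side.npz")["img"]
cv2.imwrite("pics/sd1.png",cv2.resize(a[165:240,235:325],None,fx=7,fy=7,interpolation=cv2.INTER_CUBIC))
E
```

```text
(no output)
```

View pics/sc1.png

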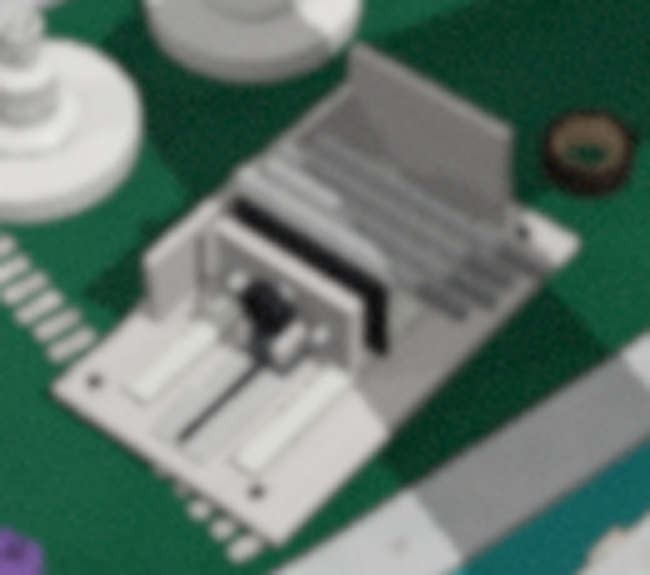

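View pics/sd1.png

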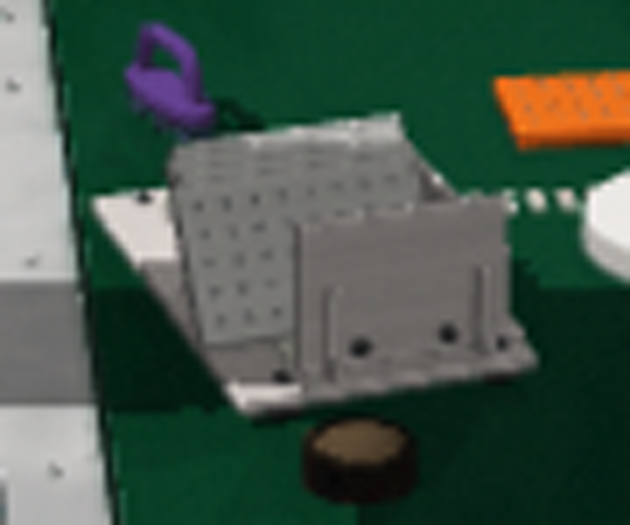

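The crops confirm the grey dotted plates leaning onto the black pad, offset to the near side. Base corners in the scene crop are (55,388), (280,545) and (580,243), and backstop top corners are (360,45) and (513,130). In the side crop the base corners are (95,200), (245,415) and (537,365), and backstop tops are (297,222) and (507,203). Next I fit the rack pose.

```bash
cat > h.py <<'E'
import numpy as np,cv2
from scipy.spatial.transform import Rotation as R
from scipy.optimize import least_squares
def proj(f,P):
    a=np.load(f+".npz"); p=np.atleast_2d(P)@a["V"][:3,:3].T+a["V"][:3,3]; p=p@a["K"].T; return p[:,:2]/p[:,2:]
def toW(q,P):
    return R.from_euler("z",q[2]).apply(np.atleast_2d(P).astype(float))+[q[0],q[1],0]
E
python3 - <<'E'
from h import *
sc=[((75,125,16),(55,388)),((-75,125,16),(280,545)),((-75,-125,16),(580,243)),((-40,-95,92),(513,130)),((64,-95,92),(360,45))]
sd=[((-75,125,16),(95,200)),((-75,-125,16),(245,415)),((75,-125,16),(537,365)),((-40,-103,92),(297,222)),((64,-103,92),(507,203))]
a=[p for p,_ in sc];ua=np.array([u for _,u in sc])/5+[190,175]-.4
b=[p for p,_ in sd];ub=np.array([u for _,u in sd])/7+[235,165]-.43
f=lambda q:np.r_[(proj("scene",toW(q,a))-ua).ravel(),(proj("side",toW(q,b))-ub).ravel()]
for y0 in(0,.5,-.5):
    s=least_squares(f,[500,0,y0],x_scale=[10,10,.1]); print(s.x,np.degrees(s.x[2]),s.cost)
print(f(s.x).reshape(-1,2).round(1))
q=s.x; np.save("q.npy",q)
for n,P in dict(knob=(0,-47+59.5+44-3+3,58),bs=(0,-95,22),fence=(60,-45,22)).items(): print(n,toW(q,P))
print(proj("scene",toW(q,[(0,57,58),(0,53,58)])),"knob px",np.array((262,300))/5+[190,175])
from plant import r
s=r.sense(); print(R.from_rotvec(s["ee_rot"]).as_matrix().round(3))
E
```

```text
[5.95865001e+02 8.98638601e+01 2.16290291e-01] 12.392520809172092 13.768201740974682
[5.95865003e+02 8.98638599e+01 2.16290215e-01] 12.392516496680052 13.768201740959226
[5.95865003e+02 8.98638599e+01 2.16290234e-01] 12.392517540398982 13.768201740955552
[[ 1.3 -1.3]
 [ 0.5 -1.9]
 [ 1.5 -0.9]
 [-1.1  2.5]
 [-1.3  1.5]
 [ 0.  -0.2]
 [-0.5 -1.6]
 [ 0.6 -1.1]
 [ 0.1  0.6]
 [-0.1 -0.9]]
knob [[583.73966334 145.04742758  58.        ]]
bs [[616.25274174  -2.92266985  22.        ]]
fence [[664.12437161  58.7888125   22.        ]]
[[240.92672285 238.97839188]
 [241.98425614 238.02863272]] knob px [242.4 235. ]
[[ 0.975  0.221 -0.   ]
 [ 0.221 -0.975  0.002]
 [ 0.    -0.002 -1.   ]]
```

```bash
python3 -m inch '[[[40,-46,0],0,0],[[80,-92,0],0,0.5],[[120,-138,0],0,1],[[160,-184,0],0,1],[[200,-230,0],0,1]]' 40; python3 -m inch '[[[40,-46,0],0,1],[[80,-92,0],0,1],[[120,-138,0],0,1],[[160,-184,0],0,1],[[200,-230,0],0,1]]'; python3 -m inch '[[[40,-46,0],0,1],[[80,-92,0],0,1],[[120,-138,0],0,1],[[160,-184,0],0,1],[[160,-184,0],0,1]]'
python3 - <<'E'
from plant import r
from h import *
s=r.sense();c=r.read_camera("wrist")
np.set_printoptions(precision=3,suppress=True)
q=np.load("q.npy"); M=R.from_rotvec(s["ee_rot"]).as_matrix()
print("tcp rack",R.from_euler("z",-q[2]).apply(s["eef_pos"]-[q[0],q[1],0]),"toolx yaw",np.degrees(np.arctan2(M[1,0],M[0,0])))
print(s["clock"],s["wrist_force"],c["tool_from_camera"],c["intrinsics"])
T=np.eye(4);T[:3,:3]=M;T[:3,3]=s["eef_pos"]
np.savez("w1.npz",K=c["intrinsics"],V=np.linalg.inv(T@c["tool_from_camera"]),img=c["img"])
cv2.imwrite("pics/w1.png",cv2.resize(c["img"],(800,600),interpolation=cv2.INTER_CUBIC))
E
```

```text
clock: 0.72
eef_pos: [282.7, -339.0, 249.9]
ee_rot: [-3.122, -0.348, -0.0]
wrist_force: [1.3, -0.3, -0.3]
width: 12.1
grasp_force: 0.0
clock: 1.35
eef_pos: [426.9, -70.6, 250.2]
ee_rot: [3.122, 0.349, 0.0]
wrist_force: [1.3, -0.4, 1.4]
width: -0.1
grasp_force: 0.0
clock: 1.98
eef_pos: [543.1, 145.6, 249.5]
ee_rot: [-3.121, -0.357, 0.0]
wrist_force: [-1.0, 0.1, 0.5]
width: 0.0
grasp_force: 0.0
tcp rack [-39.559  65.707 249.497] toolx yaw 13.060909457021655
1.975 [-1.001  0.051  0.499] [[   0.001   -0.949   -0.316   81.782]
 [   1.       0.001    0.      -0.069]
 [  -0.      -0.316    0.949 -123.606]
 [   0.       0.       0.       1.   ]] [[340.829   0.    279.474]
 [  0.    340.829 204.977]
 [  0.      0.      1.   ]]
```

View pics/w1.png

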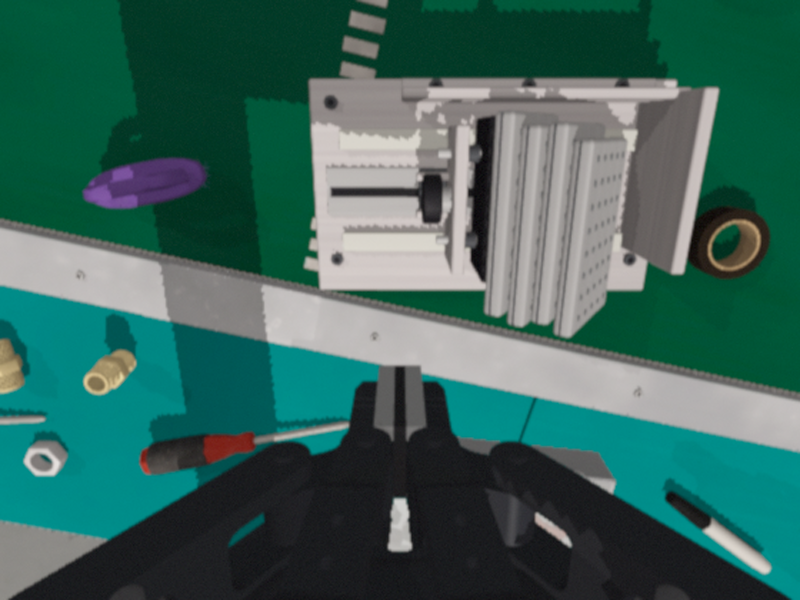

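The wrist view shows the rack with base corners at (309,80), (320,290) and (645,290). The knob's back face is at about (421,198), and the four plates stick out to the near side with plate 1's lower corner at (565,335). The tape is at (730,242) and the brush at (145,185), both clear of the knob's approach. I'll refine the rack pose with these points.

```bash
python3 - <<'E'
from h import *
q0=np.load("q.npy")
P=[(75,125,16),(-75,125,16),(-75,-125,16),(-40,-103,92),(64,-103,92),(60,67,66)]
u=np.array([(309,80),(320,290),(645,290),(685,273),(717,88),(402,95)])/1.42857-.15
f=lambda q:(proj("w1",toW(q,P))-u).ravel()
s=least_squares(f,q0,x_scale=[10,10,.1]); q=s.x
print(q0,q,np.degrees(q[2]),f(q).reshape(-1,2).round(1))
m=np.r_[(q0[:2]+3*q[:2])/4,(q0[2]+3*q[2])/4]; np.save("q.npy",m)
print(m,"knob",toW(m,(0,56.5,58)),"knob px pred",proj("w1",toW(m,[(0,56.5,58)]))*1.42857)
from plant import r
s=r.sense();M=R.from_rotvec(s["ee_rot"]).as_matrix()
for t in [(0,90,64),(0,90,120)]: print("tool shift",M.T@(toW(m,t)[0]-s["eef_pos"]))
E
```

```text
[5.95865003e+02 8.98638599e+01 2.16290234e-01] [5.97506606e+02 9.02960950e+01 2.26775859e-01] 12.99329962154302 [[ 2.5 -1.5]
 [ 2.2 -0.4]
 [ 1.5  0.2]
 [-2.7  0.8]
 [ 0.2 -1. ]
 [-2.5  1.5]]
[5.97096205e+02 9.01880362e+01 2.24154453e-01] knob [[584.53726973 145.27454212  58.        ]] knob px pred [[414.47584453 198.91046244]]
tool shift [ 42.29717137 -25.51813047 185.34030133]
tool shift [ 42.19967014 -25.50675233 129.34038737]
```

```bash
python3 -m inch '[[[42,-26,30],0,1],[[42,-26,90],0,1],[[42,-26,150],0,1],[[42,-26,185],0,1],[[42,-26,185],0,1]]'; python3 -m inch '[[[0,4,0],0,1],[[0,8,0],0,1],[[0,10,0],0,1],[[0,10,0],0,1]]'
```

```text
clock: 2.65
eef_pos: [573.0, 174.7, 61.9]
ee_rot: [3.121, 0.346, -0.014]
wrist_force: [-0.2, -0.4, 0.3]
width: -0.3
grasp_force: 0.0
clock: 3.15
eef_pos: [580.1, 167.1, 66.3]
ee_rot: [-3.122, -0.349, -0.003]
wrist_force: [-1.2, -0.2, -0.3]
width: -0.6
grasp_force: 0.0
```

```bash
for i in 1; do python3 -m inch '[[[0,2,0],0,1],[[0,4,0],0,1],[[0,4,0],0,1]]'; python3 -m inch '[[[0,2,0],0,1],[[0,4,0],0,1],[[0,4,0],0,1]]';python3 -m inch '[[[0,2,0],0,1],[[0,4,0],0,1],[[0,4,0],0,1]]';python3 -m inch '[[[0,2,0],0,1],[[0,4,0],0,1],[[0,4,0],0,1]]'; done | grep -v -e rot -e grasp -e width
```

```text
clock: 3.52
eef_pos: [580.2, 163.2, 65.2]
wrist_force: [0.8, 0.3, -0.5]
clock: 3.9
eef_pos: [581.2, 159.2, 65.3]
wrist_force: [0.1, -0.1, 0.6]
clock: 4.28
eef_pos: [582.1, 155.3, 65.3]
wrist_force: [-0.4, -0.8, -0.4]
clock: 4.65
eef_pos: [582.3, 153.9, 65.4]
wrist_force: [-1.7, 6.9, 1.1]
```

```bash
(python3 -m inch '[[[0,3,0],0,1],[[0,6,0],0,1],[[0,9,0],0,1],[[0,12,0],0,1],[[0,15,0],0,1]]'; python3 -m inch '[[[0,3,0],0,1],[[0,6,0],0,1],[[0,9,0],0,1],[[0,12,0],0,1],[[0,15,0],0,1]]';python3 -m inch '[[[0,3,0],0,1],[[0,6,0],0,1],[[0,9,0],0,1],[[0,12,0],0,1],[[0,12,0],0,1]]')| grep -v -e rot -e grasp -e width; python3 - <<'E'
from plant import r
from h import *
s=r.sense();c=r.read_camera("wrist")
q=np.load("q.npy"); M=R.from_rotvec(s["ee_rot"]).as_matrix()
print("tcp rack",R.from_euler("z",-q[2]).apply(s["eef_pos"]-[q[0],q[1],0]))
cv2.imwrite("pics/w2.png",cv2.resize(c["img"],(800,600),interpolation=cv2.INTER_CUBIC))
E
```

```text
clock: 5.28
eef_pos: [585.5, 140.1, 65.4]
wrist_force: [-2.0, 9.5, 1.2]
clock: 5.9
eef_pos: [588.9, 125.2, 65.4]
wrist_force: [-1.2, 7.9, 0.3]
clock: 6.52
eef_pos: [591.7, 113.2, 65.4]
wrist_force: [-1.3, 8.6, 1.0]
tcp rack [-0.15658834 23.68120743 65.39854462]
```

View pics/w2.png

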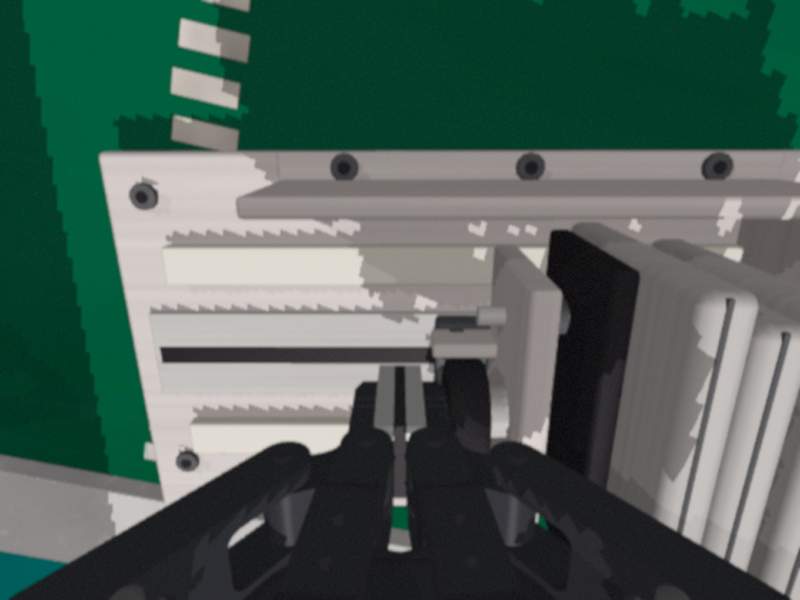

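The follower is moving freely at about 8.5 N, with the pad at (590,360) and the plates at (650–790,350) straightening up. I'll push on to just short of clamping.

```bash
(python3 -m inch '[[[0,3,0],0,1],[[0,6,0],0,1],[[0,9,0],0,1],[[0,11,0],0,1],[[0,11,0],0,1]]'; python3 -m inch '[[[0,-10,0],0,1],[[0,-20,0],0,1],[[0,-20,-60],0,1],[[0,-20,-120],0,1],[[0,-20,-160],0,1]]'; python3 -m inch '[[[-50,40,0],0,0.86],[[-100,80,0],0,0.86],[[-130,100,0],0,0.86],[[-130,100,0],0,0.86]]') ; python3 - <<'E'
from plant import r
from h import *
s=r.sense();c=r.read_camera("wrist")
q=np.load("q.npy"); M=R.from_rotvec(s["ee_rot"]).as_matrix()
print("tcp rack",R.from_euler("z",-q[2]).apply(s["eef_pos"]-[q[0],q[1],0]),"yaw",np.degrees(np.arctan2(M[1,0],M[0,0])-q[2]))
cv2.imwrite("pics/w3.png",cv2.resize(c["img"],(800,600),interpolation=cv2.INTER_CUBIC))
E
```

```text
clock: 7.2
eef_pos: [594.0, 103.3, 65.4]
ee_rot: [-3.114, -0.352, 0.0]
wrist_force: [-2.1, 9.7, 0.9]
width: -0.1
grasp_force: 4.9
clock: 7.82
eef_pos: [591.2, 119.6, 228.7]
ee_rot: [3.121, 0.349, 0.006]
wrist_force: [0.5, -0.0, -0.5]
width: -0.2
grasp_force: 0.0
clock: 8.32
eef_pos: [483.5, -8.1, 225.3]
ee_rot: [3.122, 0.344, -0.002]
wrist_force: [-0.1, 0.0, -0.4]
width: 11.5
grasp_force: 0.0
tcp rack [-132.58073343  -70.62282325  225.25475309] yaw -0.26063837531709344
```

View pics/w3.png

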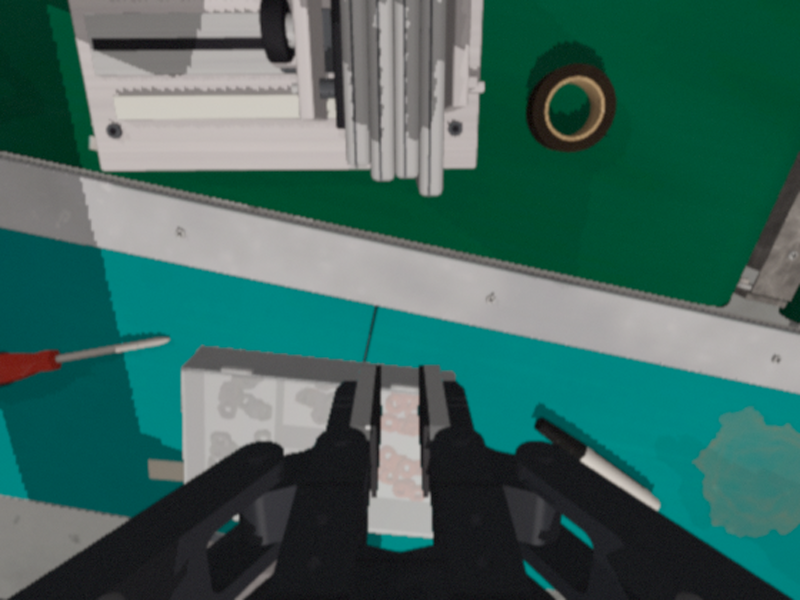

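Plate 1 at (430,195) sticks out the most, and the others end at (383,180), (405,178) and (358,167). The pack's middle is at about column 392, nearly straight ahead of the tool. I'll descend on the near side and push the plates to the fence.

```bash
(python3 -m inch '[[[28,-1,30],0,0.86],[[28,-1,90],0,0.86],[[28,-1,140],0,0.86],[[28,-1,163],0,0.86],[[28,-1,163],0,0.86]]'; python3 -m inch '[[[3,0,0],0,0.86],[[6,0,0],0,0.86],[[9,0,0],0,0.86],[[12,0,0],0,0.86],[[12,0,0],0,0.86]]'; python3 -m inch '[[[3,0,0],0,0.86],[[6,0,0],0,0.86],[[8,0,0],0,0.86],[[8,0,0],0,0.86]]') ; python3 - <<'E'
from plant import r
from h import *
s=r.sense()
q=np.load("q.npy"); M=R.from_rotvec(s["ee_rot"]).as_matrix()
print("tcp rack",R.from_euler("z",-q[2]).apply(s["eef_pos"]-[q[0],q[1],0]),"yaw",np.degrees(np.arctan2(M[1,0],M[0,0])-q[2]))
E
```

```text
clock: 9.0
eef_pos: [511.4, 1.4, 60.1]
ee_rot: [-3.121, -0.351, 0.007]
wrist_force: [-1.1, 0.6, 1.2]
width: 11.8
grasp_force: 0.0
clock: 9.62
eef_pos: [525.0, 2.9, 62.7]
ee_rot: [3.122, 0.349, 0.002]
wrist_force: [-0.2, -0.2, -0.2]
width: 11.9
grasp_force: 0.0
clock: 10.12
eef_pos: [532.2, 4.8, 62.1]
ee_rot: [-3.122, -0.349, 0.0]
wrist_force: [-1.8, -0.7, -1.1]
width: 11.9
grasp_force: 0.0
tcp rack [-82.26820488 -68.85235361  62.10602115] yaw -0.07465721306183126
```

```bash
(for i in 1 ; do python3 -m inch '[[[2,0,0],0,0.86],[[4,0,0],0,0.86],[[4,0,0],0,0.86]]';python3 -m inch '[[[2,0,0],0,0.86],[[4,0,0],0,0.86],[[4,0,0],0,0.86]]';python3 -m inch '[[[1,0,0],0,0.86],[[2,0,0],0,0.86],[[2,0,0],0,0.86]]';python3 -m inch '[[[1,0,0],0,0.86],[[2,0,0],0,0.86],[[2,0,0],0,0.86]]'; done)|grep -e pos -e force
```

```text
eef_pos: [536.1, 5.6, 62.2]
wrist_force: [-2.6, -0.1, -1.2]
grasp_force: 0.0
eef_pos: [540.4, 6.5, 62.4]
wrist_force: [-1.7, 0.2, -0.6]
grasp_force: 0.0
eef_pos: [540.5, 6.7, 62.1]
wrist_force: [-5.2, -1.9, 1.9]
grasp_force: 0.0
eef_pos: [540.4, 7.0, 61.6]
wrist_force: [-9.5, -2.3, 3.5]
grasp_force: 0.0
```

```bash
(python3 -m inch '[[[1,0,0],0,0.86],[[2,0,0],0,0.86],[[2,0,0],0,0.86]]';python3 -m inch '[[[-15,0,0],0,0.86],[[-30,0,0],0,0.86],[[-30,0,-60],0,0.86],[[-30,0,-120],0,0.86],[[-30,0,-180],0,0.86]]'; python3 -m inch '[[[20,0,0],0,1],[[20,0,0],0,1],[[20,0,0],0,1]]')|grep -e pos -e force;  python3 - <<'E'
from plant import r
from h import *
s=r.sense();c=r.read_camera("wrist")
q=np.load("q.npy"); M=R.from_rotvec(s["ee_rot"]).as_matrix()
print("tcp rack",R.from_euler("z",-q[2]).apply(s["eef_pos"]-[q[0],q[1],0]))
T=np.eye(4);T[:3,:3]=M;T[:3,3]=s["eef_pos"]
np.savez("w4.npz",K=c["intrinsics"],V=np.linalg.inv(T@c["tool_from_camera"]),img=c["img"])
print(proj("w4",toW(q,[(60,-90,66),(60,-50,66),(60,-90,102),(60,-50,102),(-60,-90,102),(-60,-50,102)])))
cv2.imwrite("pics/w4.png",cv2.resize(c["img"][0:225,180:480],None,fx=2.66,fy=2.66,interpolation=cv2.INTER_CUBIC))
E
```

```text
eef_pos: [540.2, 7.2, 61.0]
wrist_force: [-12.3, -3.5, 4.7]
grasp_force: 0.0
eef_pos: [516.5, 1.1, 244.7]
wrist_force: [0.6, 0.1, -0.9]
grasp_force: 0.0
eef_pos: [534.8, 5.6, 241.4]
wrist_force: [-0.4, -0.4, -0.8]
grasp_force: 0.0
tcp rack [-79.55109639 -68.61039671 241.38845814]
[[307.07786887  12.68984145]
 [255.64286394  12.70551354]
 [311.1210581    1.15436383]
 [252.08331918   1.1737673 ]
 [306.65536092 174.18016022]
 [255.98624919 174.17859758]]
```

View pics/w4.png

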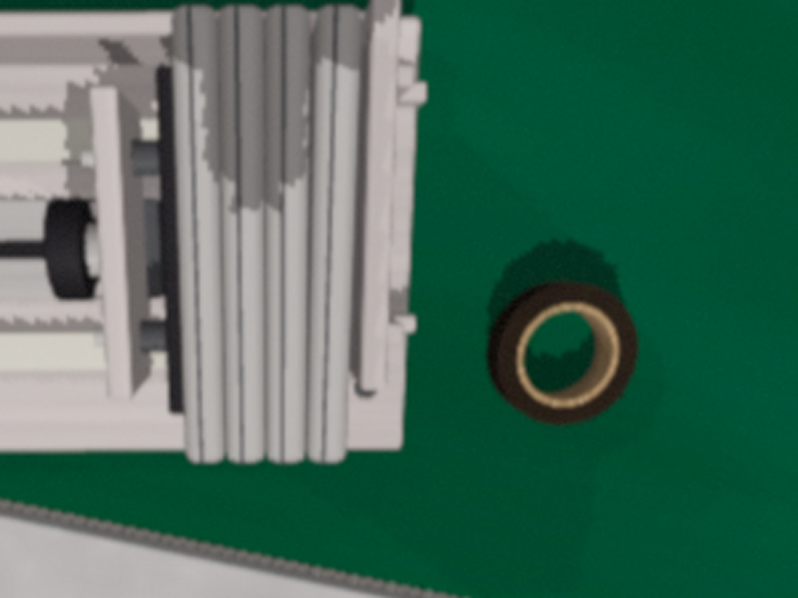

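All four near edges now line up at row 463, and the far edges at row 8 are level along the fence. Back to the knob for the clamping push.

```bash
(python3 -m inch '[[[35,-46,0],0,1],[[80,-90,0],0,1],[[80,-104,0],0,1],[[80,-104,50],0,1],[[80,-104,110],0,1]]'; python3 -m inch '[[[0,0,50],0,1],[[0,0,66],0,1],[[0,0,66],0,1],[[0,0,66],0,1]]'; python3 -m inch '[[[0,4,0],0,1],[[0,8,0],0,1],[[0,12,0],0,1],[[0,16,0],0,1],[[0,16,0],0,1]]')|grep -e pos -e wrist; python3 - <<'E'
from plant import r
from h import *
s=r.sense()
q=np.load("q.npy")
print("tcp rack",R.from_euler("z",-q[2]).apply(s["eef_pos"]-[q[0],q[1],0]))
E
```

```text
eef_pos: [591.2, 124.7, 132.0]
wrist_force: [-0.4, -0.5, -0.2]
eef_pos: [593.0, 124.7, 68.7]
wrist_force: [-0.6, -0.2, 1.0]
eef_pos: [594.6, 108.7, 66.2]
wrist_force: [-0.0, -0.1, 0.1]
tcp rack [ 1.71055554 18.56468238 66.24150599]
```

```bash
(python3 -m inch '[[[0,3,0],0,1],[[0,6,0],0,1],[[0,8,0],0,1],[[0,8,0],0,1]]'; python3 -m inch '[[[0,1,0],0,1],[[0,2,0],0,1],[[0,2,0],0,1]]'; python3 -m inch '[[[0,1,0],0,1],[[0,2,0],0,1],[[0,2,0],0,1]]';python3 -m inch '[[[0,1,0],0,1],[[0,2,0],0,1],[[0,2,0],0,1]]')|grep -e pos -e wrist; python3 - <<'E'
from plant import r
from h import *
s=r.sense()
q=np.load("q.npy")
print("tcp rack",R.from_euler("z",-q[2]).apply(s["eef_pos"]-[q[0],q[1],0]))
E
```

```text
eef_pos: [595.7, 103.6, 66.3]
wrist_force: [-1.5, 7.4, 0.8]
eef_pos: [595.9, 102.8, 66.3]
wrist_force: [-1.9, 9.1, 2.1]
eef_pos: [596.3, 101.1, 66.3]
wrist_force: [-2.3, 10.3, 1.1]
eef_pos: [596.7, 99.3, 66.3]
wrist_force: [-2.6, 10.8, 1.0]
tcp rack [ 1.63200566  8.95965744 66.30793183]
```

```bash
(python3 -m inch '[[[0,1,0],0,1],[[0,2,0],0,1],[[0,2,0],0,1]]'; python3 -m inch '[[[0,1,0],0,1],[[0,1,0],0,1]]'; python3 -m inch '[[[0,1,0],0,1],[[0,1,0],0,1]]';python3 -m inch '[[[0,1,0],0,1],[[0,1,0],0,1]]')|grep -e pos -e wrist; python3 - <<'E'
from plant import r
from h import *
s=r.sense()
q=np.load("q.npy")
print("tcp rack",R.from_euler("z",-q[2]).apply(s["eef_pos"]-[q[0],q[1],0]))
E
```

```text
eef_pos: [597.2, 97.4, 66.3]
wrist_force: [-1.6, 11.3, 1.9]
eef_pos: [597.3, 96.6, 66.3]
wrist_force: [-1.8, 11.3, 1.7]
eef_pos: [597.5, 95.8, 66.3]
wrist_force: [-1.7, 11.8, 0.9]
eef_pos: [597.7, 95.0, 66.3]
wrist_force: [-2.0, 11.6, 1.8]
tcp rack [ 1.64344969  4.51983042 66.32922406]
```

```bash
(python3 -m inch '[[[0,1,0],0,1],[[0,1,0],0,1]]'; python3 -m inch '[[[0,0.6,0],0,1],[[0,0.6,0],0,1]]'; python3 -m inch '[[[0,0,0],0,1]]')|grep -e pos -e wrist; python3 - <<'E'
from plant import r
from h import *
s=r.sense();c=r.read_camera("wrist")
q=np.load("q.npy")
print("tcp rack",R.from_euler("z",-q[2]).apply(s["eef_pos"]-[q[0],q[1],0]))
cv2.imwrite("pics/w5.png",cv2.resize(c["img"],(800,600),interpolation=cv2.INTER_CUBIC))
E
```

```text
eef_pos: [597.9, 94.1, 66.3]
wrist_force: [-2.6, 12.9, 1.4]
eef_pos: [597.9, 93.7, 66.3]
wrist_force: [-1.9, 13.3, 2.0]
eef_pos: [598.0, 93.7, 66.3]
wrist_force: [-1.5, 12.2, 2.8]
tcp rack [ 1.64265071  3.23023994 66.33834629]
```

```bash
(python3 -m inch '[[[0,-3,0],0,1],[[0,-12,0],0,1],[[0,-25,0],0,1],[[0,-25,-60],0,1],[[0,-25,-120],0,1]]'; python3 -m inch '[[[-40,40,-50],0,1],[[-80,80,-60],0,1],[[-82,98,-60],0,1],[[-82,98,-60],0,1],[[-82,98,-60],0,1]]')|grep -e pos -e wrist; python3 - <<'E'
from plant import r
from h import *
s=r.sense();c=r.read_camera("wrist")
q=np.load("q.npy"); M=R.from_rotvec(s["ee_rot"]).as_matrix()
print("tcp rack",R.from_euler("z",-q[2]).apply(s["eef_pos"]-[q[0],q[1],0]))
T=np.eye(4);T[:3,:3]=M;T[:3,3]=s["eef_pos"]
np.savez("w6.npz",K=c["intrinsics"],V=np.linalg.inv(T@c["tool_from_camera"]),img=c["img"])
cv2.imwrite("pics/w6.png",cv2.resize(c["img"][0:225,150:450],None,fx=2.66,fy=2.66,interpolation=cv2.INTER_CUBIC))
E
```

```text
eef_pos: [592.6, 113.8, 186.6]
wrist_force: [1.2, 0.3, 0.3]
eef_pos: [535.2, 0.3, 246.0]
wrist_force: [0.5, -0.9, 0.5]
tcp rack [-80.3205998  -73.89101291 245.99577752]
```

View pics/w6.png

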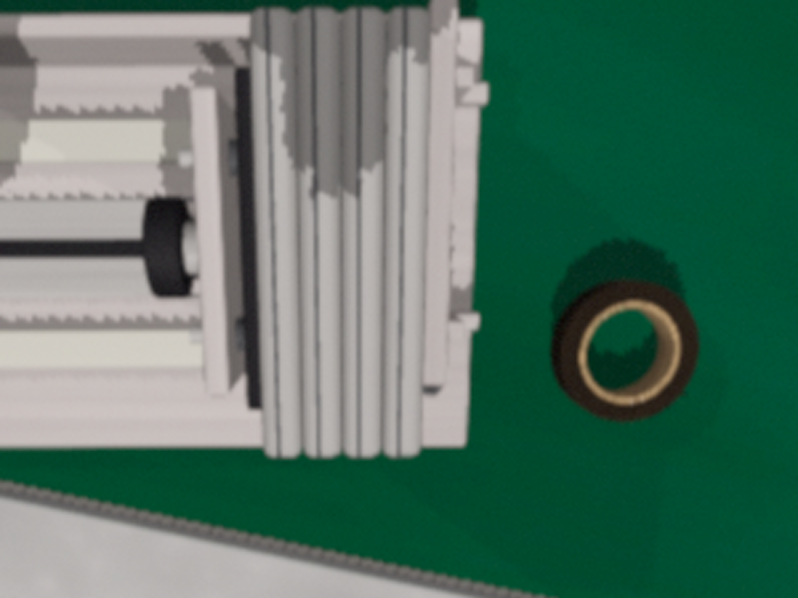

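The pack is tight between the pad at (250,240) and the backstop at (435,240). The near edges are level at row 458 where the fence contact puts them, the pad gap has shrunk by about 5 mm, and the tape hasn't moved. The robot is clear, so I'm handing in.

```bash
python3 -c "
from plant import r
print(r.sense()['clock']); print(r.job_done())"
```

```text
19.525
the job is handed in; nothing more can be done
None
```

I handed the job in at 19.5 s: the last picture shows the four plates upright, tight against the backstop and flush along the fence, with the pad pressed in about 5 of its 6 mm (estimated from the follower's travel and the picture), and peak contact force was about 14 N.

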